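# Pump up the microscope's air platform

### The arm

A 6-joint arm with a two-finger parallel gripper is mounted at the origin on the work surface. World frame = base frame: x ahead of the robot, y to its left, z up, the work surface at z = 0. Lengths are in m, angles in rad, forces in N, time in s.
With the tool pointing down it reaches from about 0.25 to 0.725 m from the base axis. Payload 4 kg.
Tool frame: the origin (TCP) lies midway between the tips of the shut fingers; the grasp point (between the pads) lies 19 mm behind it; z points along the fingers, y is the direction in which the jaws open and shut (so a half turn about z gives the same grasp; the last joint's range is limited). The gripper opens to 85 mm and grips with 20 to 120 N. Pads are 22 mm wide; open, the fingers measure 114 mm over their backs; the gripper's body (76 mm by 85 mm) begins 54 mm behind the grasp point. The pads swing forward as they close: fully open they stand 13 mm farther back than shut.
Start: joints at [1.229, 0.241, 0.005, 1.335, 0, 1.571], TCP at [0.168, 0.471, 0.231] pointing down, gripper open.
Joint ranges: [-2.72, 2.72], [-1.05, 1.87], [-1.09, 1.28], [-1.99, 2.15], [-1.42, 1.44], [-3.14, 3.14]. Speed limits (rad/s): [2.79, 2.79, 3.14, 3.14, 3.14, 3.14].

### API

Orientations are given as a unit quaternion [x, y, z, w].
In Python, from workcell import bot gives the robot as it stands.
- The arm moves only by the shell command python3 -m inch 'ROWS'. ROWS is JSON, a list of rows, each a list of 5 numbers: the shift along the tool's x, y, z scaled (see below), then the turn about the tool's z scaled (see below), then the closure, from 0 (fully open) to 1 (shut). A call has 1 to 10 rows; each row is the pose to reach, as a shift and turn from the pose commanded when the call began, along the tool's axes at that moment; what a row does not reach only later rows make up. The controller multiplies each number of a shift by 100 cm and each number of a turn by 120 degrees. A row lasts 1/8 s, in which the tool goes at most 62.5 mm and 10.7 degrees, less where a joint would pass 70% of its speed; a pose out of reach is approached as far as the arm can. A call with a number of a shift or a turn outside -1 to 1 is refused whole. A call with a gripper value outside its range is refused whole. The fingers move at their own pace and stop on an object; the grip force is fixed at half the most. Time passes only in rows, so rows that repeat a pose let the fingers close. It gives the time, the measured TCP pose, the force and the opening at its end, in the units of the state.
- bot.get_obs(): the state, without advancing time (a new reading comes with each control period).
- bot.camera(name): name is "scene" or "top" or "wrist"; returns the picture (480x640x3 uint8, red, green, blue); there is no depth.
- bot.calibration(name): a dict with "intrinsics" (3x3 intrinsics, pixels), "xyz" and "attitude" of the camera in the world; the wrist camera has in their place "tool_from_camera" (4x4, takes a point from camera to tool coordinates, whose origin is the TCP and whose axes are the flange's). Camera axes: x right, y down, z forward; pixel columns grow to the right and rows downward; lengths in m; the calibration is good to about 2 mm. A picture is of the moment at which its call begins: read the wrist's pose just before it. calibration takes no time and is no camera call.
- bot.job_done(): hands the job in, once; it reports no verdict.
Trained networks look in the newest picture that a camera, given by its name, has taken for a name from the list of things; names that differ only in an ending like _2 or _b are one class to them, and where a whole thing is asked for, a point or a joint stands for the part that bears it (a point fixed in the world has none). Each returns a list of dicts, best first, with "score" (0 to 1); they miss things now and then, are a little off and sometimes report something else, mostly with a low value. They report only what shows in the picture. A call takes as long as a camera call.
- bot.masks_of(camera, target): "pixels" (480x640 bool, what is visible of it) and "extent" ([left, top, width, height] as shares, 0 to 1, of the picture: columns of its width, rows of its height, round what is visible of it).
- bot.spot_point(camera, target): "point" ([column, row] as shares, 0 to 1, of the picture: columns of its width, rows of its height: a listed point, or the origin of a listed thing).
The state is a dict: "clock": time; "joint_pos": joint angles; "joint_vel": joint speeds; "tau": joint torques, N m; "eef_pos": TCP position; "tool_rot": TCP orientation; "ft_force": force on the tool from outside, world axes, zero at the start; "ft_torque": the same for the moment, N m; "grip_width": finger opening in m.
Only numpy, scipy, OpenCV 4.12 (cv2) and the standard library are available. Lean on these libraries where they do the work, as an engineer would, in place of code of your own. Each camera call takes 0.05 s, during which the arm holds its last target.

### The job

The air platform under the microscope has gone soft: push the vent valve's lever round until it is fully shut, then press the pump plunger all the way down and let it come all the way up again, over and over, until the indicator pin has popped fully out, and leave the plunger up. Do it all by pushing and pressing; do not touch the pin or the microscope, and do not shift the things standing around.

Things in the scene. Friction and masses are not known exactly. Their poses are not given: they have to be found in the camera images.
- platform: pneumatic isolation platform that carries the microscope, fixed to the table, with a grey pump console along its right (-y) side. Origin: on the table under the console's centre, z up. Console 340 (x) x 120 (y) mm, its flat top at z = 60 mm. On it in a row along x: the vent valve near the front end (-x), the plunger in the middle, the indicator pin towards the far end. The platform's top plate begins at y = 75 mm, is 470 mm wide, its top at z = 76 mm.
- plunger_top (a point): centre of the plunger's flat mushroom head, at the top of it: a black head 48 mm across and 14 mm thick on a steel stem with a coil spring, moving straight up and down. The top is 127 mm above the table when up, 102 mm when fully down.
- plunger (a joint): plunger stroke in m: 0 up (its spring returns it there by itself), 0.025 fully down on its stop. Pushing it takes about 4 N at the top and 13 N at the bottom. A stroke pumps only if it is pressed nearly all the way down (over 70 %) and then comes all the way back up; with the vent open it pumps nothing.
- vent_pivot (a point): on the upright axis of the vent valve, at the middle height of its lever, 95 mm above the table and 35 mm above the console's top; it stays put when the lever turns
- vent_tip (a point): end of the vent valve's lever, 65 mm from the axis at the lever's middle height. The lever is level; the outer part, from 20 to 65 mm from the axis, is a black sleeve 13 mm wide and 14 mm high, its underside 28 mm above the console. The valve's brass outlet stub lies lower, pointing from the axis to the console's -y side, its top 22 mm above the console.
- vent (a joint): angle of the vent lever in rad: 0 shut (lever across the stub, pointing along the platform's -x), on its stop; about 1.57 open (lever over the stub, pointing along -y). Seen from above it shuts clockwise. It stays where it is left; pushing it at the sleeve takes about 2 N.
- pin (a joint): how far the indicator pin has come out of its brass gland, in m: 0 to 0.004 at the start, 0.020 fully out. Each full stroke brings it out about 3.3 mm, so about six are needed; more do no harm and it stays out.
- pin_top (a point): top of the indicator pin's steel button head (18 mm across), in line with the plunger, 105 mm beyond it (+x of the platform). It stands 5.5 mm above its hexagonal gland when in and 25.5 mm when fully out; the gland's top is 74 mm above the table.
- pin_head: the indicator pin itself, head and 12 mm shaft; origin at the underside of the head. Not to be touched.
- microscope: inverted microscope standing on the platform's top plate, about 440 (x) x 220 (y) x 490 mm high, its nearest parts about 170 mm to the +y side of the console; origin under its base. Not to be touched.
- dish_pair: bystander: two stacked round culture dishes, 93 mm across, 27 mm high, standing on the platform's top plate near its front; origin at the underside's centre
- oil_bottle: bystander: small amber dropper bottle, 28 mm across, 62 mm high, standing on the platform's top plate beside the plunger; origin at the underside's centre
- marker: bystander: marker pen lying on the table along the console's right flank, 135 mm long, 17 mm thick; origin under its middle, x along it
- culture_flask: bystander: clear flat-sided culture flask standing on its narrow side to the right of the console, 145 long (x) x 32 x 85 mm high; origin at the underside
- tube_rack: bystander: white tube rack with capped tubes, 200 (x) x 95 x 120 mm high; origin at the underside's centre
- media_bottle: bystander: clear bottle, 76 mm across, 165 mm high; origin at the underside's centre
- tip_box: bystander: pipette-tip box, 120 x 85 x 74 mm high; origin at the underside's centre

How it is judged:
By the outcome, as a careful person would: the job done as asked, in the order asked, and still so for the second after the job is handed in, with the robot touching nothing.
It also fails if it takes over 58 s, if anything falls off the work surface, if the arm or the gripper's body presses on something with over 40 N, if the wrist force passes 120 N, or if a joint passes its speed limit or range.

## Working session

There is one attempt and no reset: what is moved stays moved. The work goes in short steps, Python scripts to look and compute and a shell command to move; the robot and the scene stay as the last step left them, time stands still between calls to the robot, and variables do not carry over. Pictures are saved under pics/ and viewed, and the job is handed in when it is done.

```bash
ls; mkdir -p pics
cat > h.py <<'E'
from workcell import bot
import numpy as np, cv2
from scipy.spatial.transform import Rotation as R
def snap(n,f):
    im=bot.camera(n); cv2.imwrite('pics/'+f,cv2.cvtColor(im,cv2.COLOR_RGB2BGR)); return im
def cam(n):
    c=bot.calibration(n); return c
E
python3 - <<'E'
from h import *
o=bot.get_obs(); print({k:np.round(v,4).tolist() for k,v in o.items()})
for n in("scene","top"):
    print(bot.calibration(n)); snap(n,n+'0.png')
    for t in("plunger_top","vent_pivot","vent_tip","pin_top","platform"):
        print(n,t,[(np.round(np.array(d["point"])*[640,480],1).tolist(),round(d["score"],2)) for d in bot.spot_point(n,t)][:3])
print(bot.get_obs()['clock'])
E
```

```text
pics
{'clock': 0.0, 'joint_pos': [1.229, 0.2414, 0.0037, 1.3352, -0.0, 1.5708], 'joint_vel': [0.0003, 0.0005, -0.001, -0.0004, 0.0011, -0.0001], 'tau': [-0.0012, -37.232, 25.2408, 0.017, -0.0001, 0.0], 'eef_pos': [0.1674, 0.4705, 0.2304], 'tool_rot': [0.1701, 0.9854, -0.001, -0.0002], 'ft_force': [0.3701, 0.8003, 0.1683], 'ft_torque': [-0.0433, -0.0099, 0.0061], 'grip_width': 0.0856}
{'intrinsics': array([[585.35231678,   0.        , 313.88367424],
       [  0.        , 585.35231678, 239.26331553],
       [  0.        ,   0.        ,   1.        ]]), 'xyz': array([1.6108933 , 0.45620499, 1.06427544]), 'attitude': array([ 0.49184859,  0.76147807, -0.35173418, -0.23349344])}
scene plunger_top [([380.2, 250.7], 0.86)]
scene vent_pivot [([384.9, 237.8], 0.98)]
scene vent_tip [([357.4, 228.5], 0.72)]
scene pin_top [([380.3, 252.5], 0.72), ([365.9, 291.6], 0.62)]
scene platform [([374.3, 287.7], 0.59)]
{'intrinsics': array([[482.00461875,   0.        , 333.09321575],
       [  0.        , 482.00461875, 243.50871822],
       [  0.        ,   0.        ,   1.        ]]), 'xyz': array([0.37278798, 0.02589749, 1.448321  ]), 'attitude': array([-0.70235638,  0.70829097, -0.04912886,  0.05104676])}
top plunger_top [([280.2, 244.9], 0.8)]
top vent_pivot [([289.8, 282.9], 0.67)]
top vent_tip []
top pin_top [([277.6, 217.6], 0.49), ([291.4, 279.0], 0.46)]
top platform [([289.1, 252.5], 0.9)]
0.6
```

View pics/scene0.png

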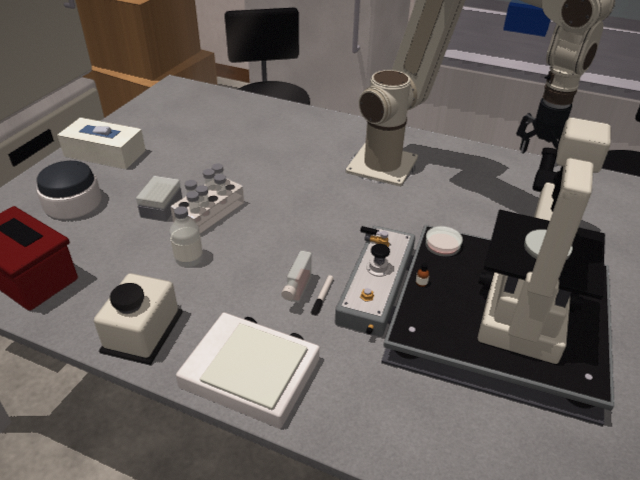

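View pics/top0.png

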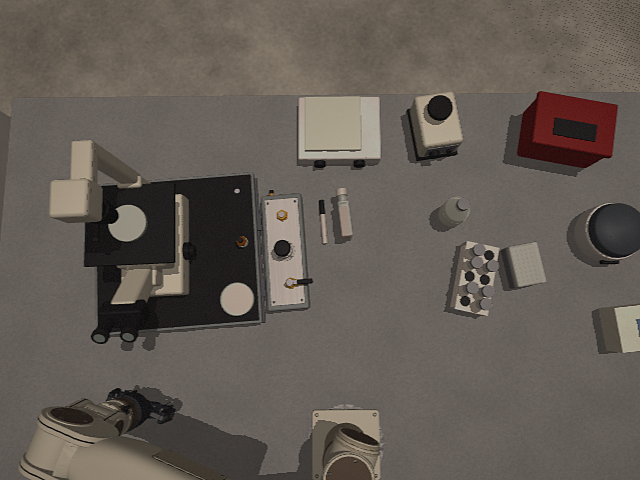

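```bash
cat >> h.py <<'E'
def ray(n,uv,z):
    c=bot.calibration(n); M=R.from_quat(c['attitude']).as_matrix(); K=c['intrinsics']
    d=M@np.linalg.inv(K)@[uv[0],uv[1],1]; return c['xyz']+d*(z-c['xyz'][2])/d[2]
def proj(n,p):
    c=bot.calibration(n); M=R.from_quat(c['attitude']).as_matrix(); K=c['intrinsics']
    q=K@(M.T@(np.array(p)-c['xyz'])); return q[:2]/q[2]
E
python3 - <<'E'
from h import *
a=cv2.imread('pics/top0.png')[170:330,220:380]; b=cv2.imread('pics/scene0.png')[210:340,320:450]
cv2.imwrite('pics/z0.png',np.hstack([cv2.resize(a,(400,600),interpolation=2) if 0 else cv2.resize(a,(400,400),interpolation=2),cv2.resize(b,(400,400),interpolation=2)]))
print(ray("top",(0,0),0), ray("top",(350,445),0))
for n,t,uv,z in [("top","pl",(283,248),.127),("top","piv",(291,283),.095),("top","tip",(312,281),.095),("top","pin",(282,215),.08),("scene","pl",(380.2,250.7),.127),("scene","piv",(384.9,237.8),.095),("scene","tip",(362,230),.095),("scene","pin",(366,291.6),.08)]:
    print(n,t,ray(n,uv,z).round(4))
for n in("scene","top"):
  for d in bot.masks_of(n,"platform")[:1]: print(n,d['score'],np.array(d['extent'])*[640,480,640,480])
E
```

```text
[1.39559383 1.11465826 0.        ] [-0.00378021 -0.01466614  0.        ]
top pl [0.5501 0.1674 0.127 ]
top piv [0.4551 0.1477 0.095 ]
top tip [0.4603 0.0888 0.095 ]
top pin [0.6527 0.1759 0.08  ]
scene pl [0.5611 0.175  0.127 ]
scene piv [0.4721 0.1598 0.095 ]
scene tip [0.4669 0.0948 0.095 ]
scene pin [0.662  0.1785 0.08  ]
scene 0.82 [332.8   228.096 278.528 196.08 ]
top 0.69 [ 97.28  172.416 213.504 160.8  ]
```

View pics/z0.png

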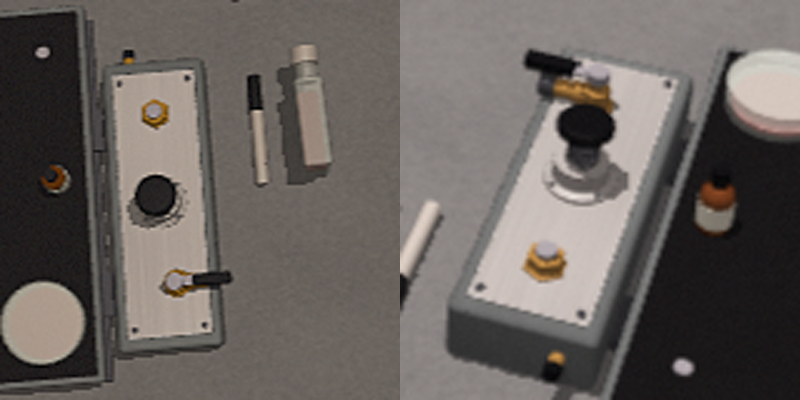

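Run:
```python
from h import *
o=bot.get_obs()
for n in("top","scene"): print(proj(n,o['eef_pos']), proj(n,o['eef_pos']+[0,0,.1]))
for z in(.2,.3,.4): print(z,ray("top",(128,340),z).round(3),ray("top",(98,340),z).round(3))
snap("wrist","w0.png"); print(bot.calibration("wrist"))
from scipy.optimize import least_squares
def tri(a,b): return least_squares(lambda p:np.r_[proj("top",p)-a,proj("scene",p)-b],[.5,.15,.1])
for t,a,b in [("pl",(282,248.4),(380.4,249)),("tip",(312.4,280.4),(361.3,229.2)),("pin",(281.6,215.2),(367.1,290.3)),("hub",(291.2,282.4),(383.4,233.7))]:
  r=tri(a,b); print(t,r.x.round(4),r.fun.round(1))
im=cv2.imread('pics/top0.png')[120:440,20:260]; cv2.imwrite('pics/z1.png',cv2.resize(im,(450,600)))
```

```text
[153.07812406 398.71139193] [136.39481089 406.64826225]
[538.76070927 162.47745553] [548.92027498 128.86183842]
0.2 [0.307 0.553 0.2  ] [0.308 0.629 0.2  ]
0.3 [0.313 0.511 0.3  ] [0.313 0.581 0.3  ]
0.4 [0.318 0.468 0.4  ] [0.318 0.533 0.4  ]
{'intrinsics': array([[380.33870724,   0.        , 316.57804846],
       [  0.        , 380.33870724, 241.20410649],
       [  0.        ,   0.        ,   1.        ]]), 'tool_from_camera': array([[-1.23658959e-03, -9.60064651e-01, -2.79775511e-01,
         7.12905534e-02],
       [ 9.99999080e-01, -1.03139361e-03, -8.80648582e-04,
        -7.22677768e-04],
       [ 5.56920898e-04, -2.79776343e-01,  9.60065044e-01,
        -1.42578332e-01],
       [ 0.00000000e+00,  0.00000000e+00,  0.00000000e+00,
         1.00000000e+00]])}
pl [0.5494 0.1713 0.122 ] [-0.2  0.1 -0.2 -0. ]
tip [0.4616 0.0894 0.0921] [-0.6  0.2 -0.6 -0. ]
pin [0.6529 0.1779 0.0758] [-0.1  0.  -0.1 -0. ]
hub [0.4564 0.149  0.0933] [-0.6  0.2 -0.6 -0. ]
```

View pics/z1.png

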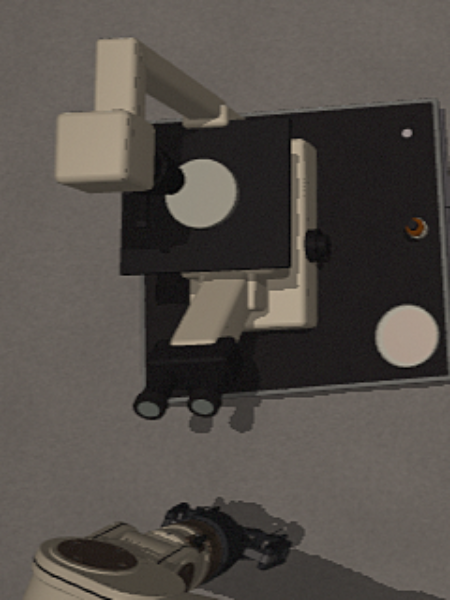

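View pics/w0.png

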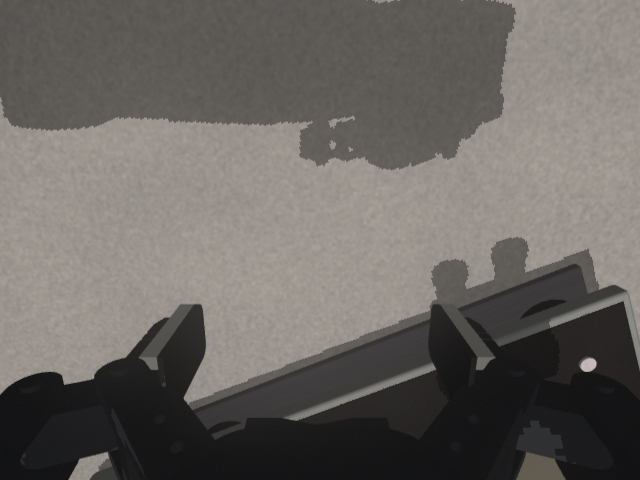

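```bash
python3 -m inch '[[-0.3,-0.265,-0.02,0,1],[-0.3,-0.265,-0.02,0,1],[-0.3,-0.265,-0.02,-0.07,1],[-0.3,-0.265,-0.02,-0.14,1],[-0.3,-0.265,-0.02,-0.2,1],[-0.3,-0.265,-0.02,-0.2,1],[-0.3,-0.265,-0.02,-0.2,1],[-0.3,-0.265,-0.02,-0.2,1],[-0.3,-0.265,-0.02,-0.2,1]]'
python3 - <<'E'
from h import *
o=bot.get_obs(); print({k:np.round(v,4).tolist() for k,v in o.items()})
snap("wrist","w1.png")
for t in("plunger_top","vent_pivot","vent_tip","pin_top"):
    print(t,[(np.round(np.array(d["point"])*[640,480],1).tolist(),round(d["score"],2)) for d in bot.spot_point("wrist",t)][:3])
print(bot.get_obs()['clock'])
E
```

```text
clock: 1.88
eef_pos: [0.3612, 0.121, 0.2513]
tool_rot: [-0.038, 0.999, 0.0, -0.0]
ft_force: [0.3, -0.3, 0.7]
grip_width: 0.0
{'clock': 1.875, 'joint_pos': [0.323, -0.0055, -0.2259, 1.3505, 0.0005, 0.2463], 'joint_vel': [0.0294, -0.0015, -0.0033, 0.0006, -0.0006, -0.0028], 'tau': [-0.6421, -25.0908, 25.4478, -0.016, -0.0336, -0.001], 'eef_pos': [0.3612, 0.121, 0.2513], 'tool_rot': [-0.0383, 0.9993, 0.0002, -0.0001], 'ft_force': [0.2642, -0.2512, 0.669], 'ft_torque': [0.0179, 0.0253, 0.0029], 'grip_width': 0.0}
plunger_top []
vent_pivot [([348.5, 328.6], 0.96)]
vent_tip [([272.9, 333.4], 0.61)]
pin_top []
2.125
```

View pics/w1.png

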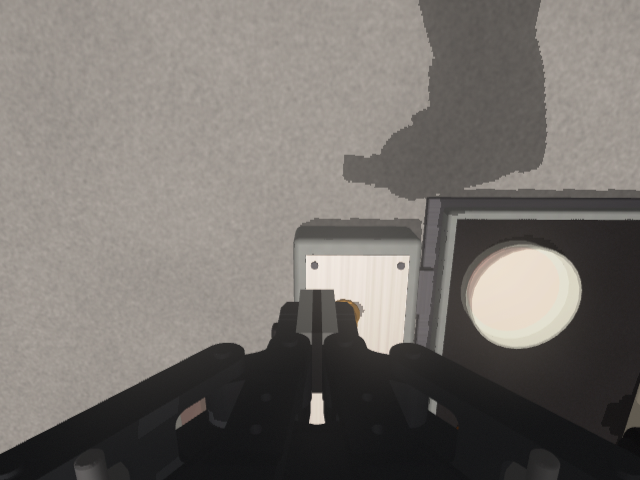

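```bash
python3 -m inch '[[-0.196,-0.065,-0.06,0,1],[-0.196,-0.065,-0.06,0,1],[-0.196,-0.065,-0.06,0,1],[-0.196,-0.065,-0.06,0,1],[-0.196,-0.065,-0.06,0,1]]'
cat >> h.py <<'E'
def wproj(o,p):
    c=bot.calibration("wrist"); T=np.eye(4); T[:3,:3]=R.from_quat(o['tool_rot']).as_matrix(); T[:3,3]=o['eef_pos']; T=T@c['tool_from_camera']
    q=c['intrinsics']@(T[:3,:3].T@(np.array(p)-T[:3,3])); return q[:2]/q[2]
def wray(o,uv,z):
    c=bot.calibration("wrist"); T=np.eye(4); T[:3,:3]=R.from_quat(o['tool_rot']).as_matrix(); T[:3,3]=o['eef_pos']; T=T@c['tool_from_camera']
    d=T[:3,:3]@np.linalg.inv(c['intrinsics'])@[uv[0],uv[1],1]; return T[:3,3]+d*(z-T[2,3])/d[2]
E
python3 - <<'E'
from h import *
o=bot.get_obs(); print(o['eef_pos'],o['tool_rot'])
snap("wrist","w2.png")
Z=dict(plunger_top=.127,vent_pivot=.095,vent_tip=.095,pin_top=.08)
for t in Z:
    print(t,[(np.round(np.array(d["point"])*[640,480],1).tolist(),round(d["score"],2),wray(o,np.array(d["point"])*[640,480],Z[t]).round(4)) for d in bot.spot_point("wrist",t)][:3])
E
```

```text
clock: 2.75
eef_pos: [0.5633, 0.0715, 0.3104]
tool_rot: [-0.039, 0.999, 0.0, -0.0]
ft_force: [0.2, 0.0, -0.6]
grip_width: 0.0002
[0.56328248 0.0714735  0.31039692] [-3.85280600e-02  9.99257484e-01  1.31169122e-05 -2.64600495e-04]
plunger_top [([432.5, 210.5], 0.82, array([0.551 , 0.1711, 0.127 ]))]
vent_pivot [([421.1, 98.0], 0.7, array([0.4574, 0.1552, 0.095 ]))]
vent_tip [([348.0, 98.3], 0.95, array([0.4626, 0.0908, 0.095 ])), ([401.9, 187.9], 0.21, array([0.5376, 0.1493, 0.095 ])), ([253.9, 258.7], 0.17, array([0.6186, 0.0124, 0.095 ]))]
pin_top [([411.3, 298.6], 0.54, array([0.6561, 0.1792, 0.08  ])), ([434.1, 212.9], 0.32, array([0.5618, 0.1883, 0.08  ])), ([416.0, 98.2], 0.2, array([0.4565, 0.1543, 0.08  ]))]
```

View pics/w2.png

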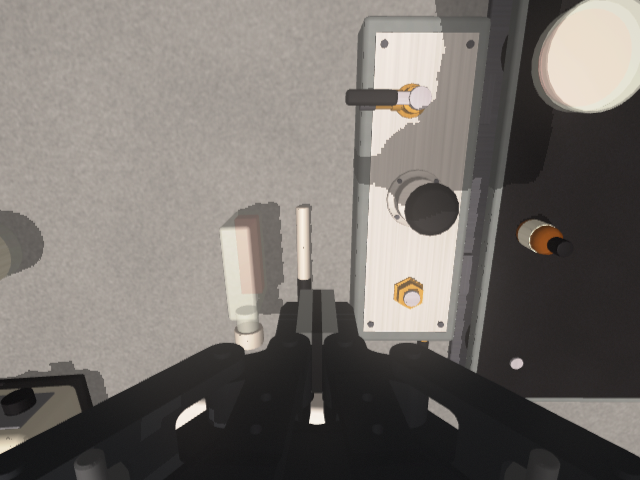

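```bash
python3 -m inch '[[0.069,0.044,0.05,0,1],[0.069,0.044,0.13,0,1],[0.069,0.044,0.18,0,1],[0.069,0.044,0.18,0,1],[0.069,0.044,0.18,0,1],[0.069,0.044,0.18,0,1]]'
python3 - <<'E'
from h import *
o=bot.get_obs(); print(o['eef_pos'],o['tool_rot'])
e1=np.array([.997,.078]);e2=np.array([-.078,.997]); d=o['eef_pos'][:2]-[.4575,.1556]; print(e1@d,e2@d)
a=snap("wrist","w3.png");b=snap("scene","s3.png")
cv2.imwrite('pics/z3.png',cv2.cvtColor(np.hstack([cv2.resize(a,(400,300)),cv2.resize(b[180:300,320:480],(400,300))]),4))
E
```

```text
clock: 3.75
eef_pos: [0.4906, 0.1101, 0.1331]
tool_rot: [-0.039, 0.999, 0.0, 0.002]
ft_force: [-0.5, 0.2, -0.6]
grip_width: 0.0002
[0.49057285 0.11010977 0.13307089] [-3.87444475e-02  9.99247981e-01  2.74224513e-04  1.50525269e-03]
0.029425392440912412 -0.04793343844984641
```

View pics/z3.png

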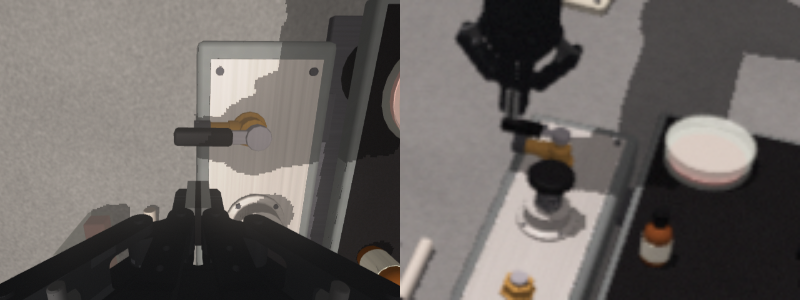

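```bash
python3 -m inch '[[0,0,0.03,0,1],[0,0,0.043,0,1],[0,0,0.043,0,1],[0.012,0,0.043,0,1],[0.024,-0.002,0.043,0,1],[0.035,-0.004,0.043,0,1],[0.035,-0.004,0.043,0,1]]'
python3 - <<'E'
from h import *
o=bot.get_obs(); print(o['eef_pos'],o['tool_rot'],o['ft_force'])
e1=np.array([.997,.078]);e2=np.array([-.078,.997]); d=o['eef_pos'][:2]-[.4575,.1556]; print(e1@d,e2@d)
a=snap("wrist","w4.png");b=snap("scene","s4.png")
cv2.imwrite('pics/z4.png',cv2.cvtColor(np.hstack([cv2.resize(a,(400,300)),cv2.resize(b[180:300,320:480],(400,300))]),4))
E
```

```text
clock: 4.72
eef_pos: [0.4536, 0.1026, 0.0886]
tool_rot: [-0.039, 0.999, -0.0, -0.0]
ft_force: [-1.0, 0.4, 0.1]
grip_width: -0.0001
[0.45363807 0.10255078 0.08863925] [-3.85258592e-02  9.99257484e-01 -2.34958927e-04 -4.27989348e-04] [-0.95323737  0.43903404  0.0812708 ]
-0.00798818019744948 -0.052588838123757274
```

View pics/z4.png

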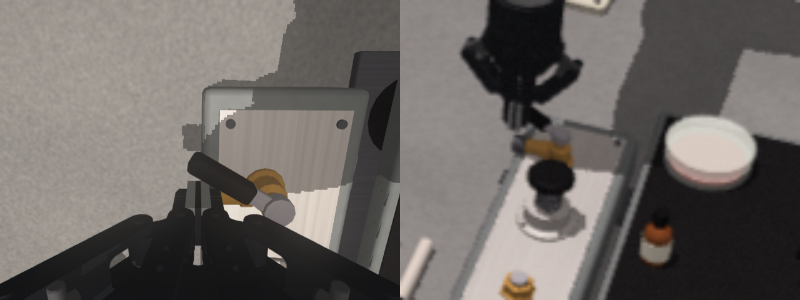

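```bash
python3 -m inch '[[0.012,0.004,0,0,1],[0.023,0.0105,0,0,1],[0.03,0.017,0,0,1],[0.035,0.024,0,0,1],[0.039,0.03,0,0,1],[0.041,0.035,0,0,1],[0.041,0.035,0,0,1]]'
python3 - <<'E'
from h import *
o=bot.get_obs(); print(o['eef_pos'],o['tool_rot'],o['ft_force'])
e1=np.array([.997,.078]);e2=np.array([-.078,.997]); d=o['eef_pos'][:2]-[.4575,.1556]; print(e1@d,e2@d)
a=snap("wrist","w5.png");b=snap("scene","s5.png")
cv2.imwrite('pics/z5.png',cv2.cvtColor(np.hstack([cv2.resize(a,(400,300)),cv2.resize(b[180:300,320:480],(400,300))]),4))
E
```

```text
clock: 5.7
eef_pos: [0.4126, 0.1311, 0.0883]
tool_rot: [-0.038, 0.999, -0.005, 0.001]
ft_force: [5.5, -13.3, 1.2]
grip_width: -0.0001
[0.41261654 0.13114271 0.08829937] [-0.03751394  0.99928224 -0.00507895  0.00138307] [  5.46635827 -13.33475578   1.1681797 ]
-0.04665647722804996 -0.02088301294973577
```

View pics/z5.png

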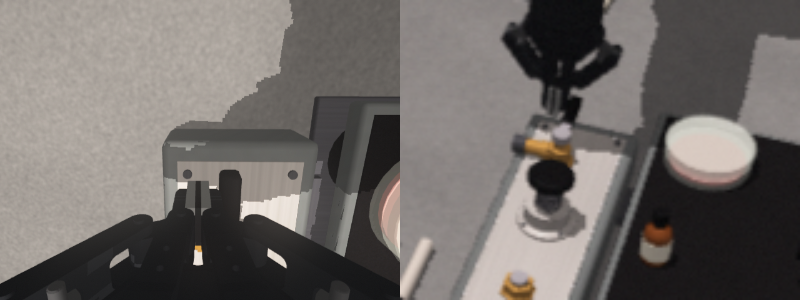

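```bash
python3 -m inch '[[0,0.003,0,0,1],[0,0.003,0,0,1],[0,-0.025,0,0,1],[0,-0.025,-0.03,0,1],[0,-0.03,-0.09,0,1],[0,-0.03,-0.14,0,1],[0,-0.03,-0.2,0,1],[0,-0.03,-0.2,0,1],[0,-0.03,-0.2,0,1]]'
python3 - <<'E'
from h import *
o=bot.get_obs(); print(o['eef_pos'],o['tool_rot'],o['ft_force'])
a=snap("wrist","w6.png");b=snap("scene","s6.png");t=snap("top","t6.png")
cv2.imwrite('pics/z6.png',cv2.cvtColor(np.vstack([np.hstack([cv2.resize(a,(400,300)),cv2.resize(b[180:300,320:480],(400,300))]),np.hstack([cv2.resize(t[230:320,240:360],(400,300)),cv2.resize(t[150:390,200:520],(400,300))])]),4))
for n,t in [("scene","vent_tip"),("scene","vent_pivot"),("wrist","vent_tip"),("wrist","vent_pivot")]:
  for d in bot.spot_point(n,t)[:1]:
    uv=np.array(d['point'])*[640,480]; print(n,t,uv,d['score'], ray(n,uv,.095) if n=='scene' else wray(o,uv,.095))
E
```

```text
clock: 6.92
eef_pos: [0.4131, 0.1052, 0.2876]
tool_rot: [-0.039, 0.999, 0.0, -0.001]
ft_force: [0.2, -0.9, -0.0]
grip_width: 0.0003
[0.41307551 0.10515828 0.28757824] [-3.87558391e-02  9.99248409e-01  1.72343954e-04 -7.57059961e-04] [ 0.16210465 -0.8511077  -0.03826473]
scene vent_tip [159.488 207.504] 0.69 [ 0.60729207 -0.44402673  0.095     ]
scene vent_pivot [387.072 234.48 ] 0.97 [0.45691162 0.16059483 0.095     ]
wrist vent_tip [369.28  194.016] 0.73 [0.39182551 0.14959342 0.095     ]
wrist vent_pivot [367.104 264.816] 0.93 [0.45807999 0.15518814 0.095     ]
```

View pics/z6.png

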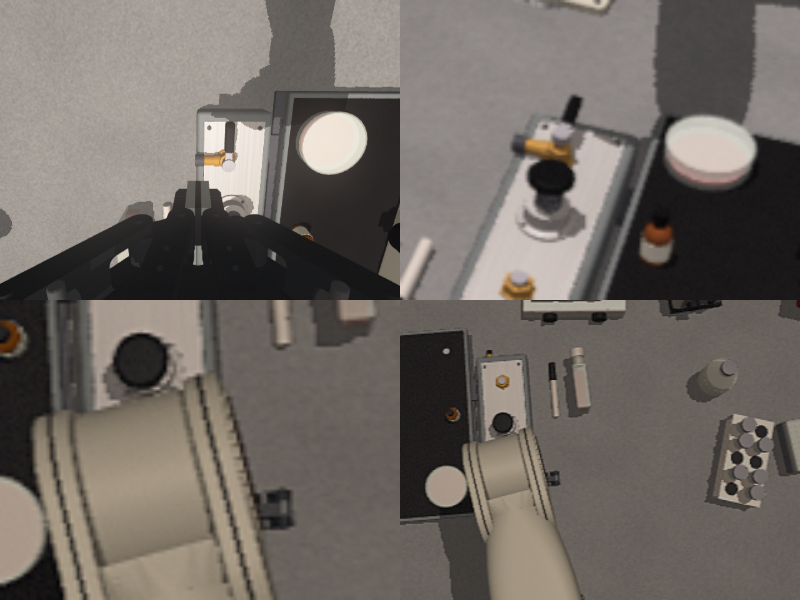

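```bash
python3 -m inch '[[-0.143,0.055,0,0,1],[-0.143,0.055,0,0,1],[-0.143,0.055,0.05,0,1],[-0.143,0.055,0.1,0,1],[-0.143,0.055,0.145,0,1],[-0.143,0.055,0.145,0,1],[-0.143,0.055,0.145,0,1]]'
python3 - <<'E'
from h import *
o=bot.get_obs(); print(o['eef_pos'],o['tool_rot'],o['ft_force'])
a=snap("wrist","w7.png");b=snap("scene","s7.png")
cv2.imwrite('pics/z7.png',cv2.cvtColor(np.hstack([cv2.resize(a,(400,300)),cv2.resize(b[180:300,320:480],(400,300))]),4))
E
```

```text
clock: 8.15
eef_pos: [0.5531, 0.171, 0.1449]
tool_rot: [-0.038, 0.999, 0.0, 0.001]
ft_force: [0.8, -0.2, 1.3]
grip_width: -0.0005
[0.55311653 0.17095503 0.1448832 ] [-3.84754938e-02  9.99259019e-01  2.94484122e-04  9.80865522e-04] [ 0.77219275 -0.23967441  1.25383602]
```

View pics/z7.png

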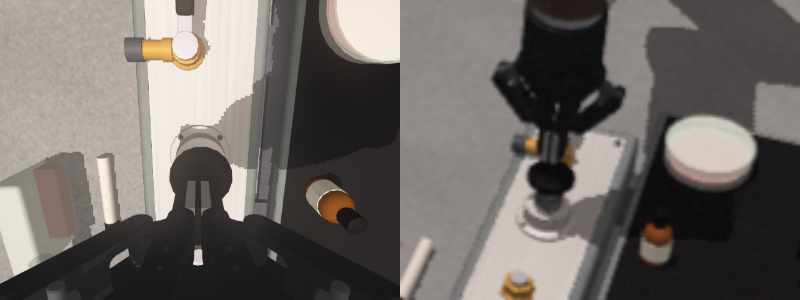

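```bash
python3 -m inch '[[0,0,0.03,0,1],[0,0,0.045,0,1],[0,0,0.045,0,1],[0,0,0.045,0,1]]'; python3 -c "
from h import *
b=snap('scene','s8.png'); cv2.imwrite('pics/z8.png',cv2.resize(cv2.imread('pics/s8.png')[180:300,320:480],(640,480)))"
```

```text
clock: 8.75
eef_pos: [0.5567, 0.1721, 0.1042]
tool_rot: [-0.038, 0.999, 0.002, 0.006]
ft_force: [0.4, 0.4, 9.8]
grip_width: -0.0001
```

View pics/z8.png

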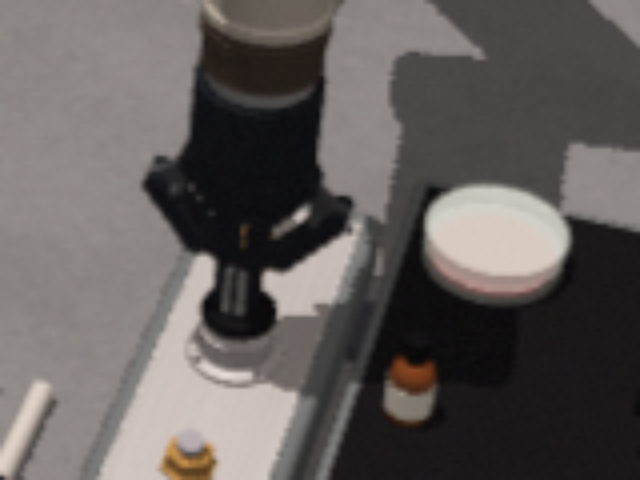

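```bash
python3 -m inch '[[0,0,0.008,0,1],[0,0,0.008,0,1]]'; python3 -m inch '[[0,0,0.006,0,1],[0,0,0.006,0,1]]'
```

```text
clock: 9.05
eef_pos: [0.5569, 0.1721, 0.1017]
tool_rot: [-0.038, 0.999, 0.002, 0.008]
ft_force: [-9.4, -3.2, 36.1]
grip_width: -0.0002
clock: 9.3
eef_pos: [0.5571, 0.1722, 0.1014]
tool_rot: [-0.038, 0.999, 0.003, 0.009]
ft_force: [-20.9, -6.3, 65.8]
grip_width: 0.0003
```

```bash
python3 -m inch '[[0,0,-0.03,0,1],[0,0,-0.055,0,1],[0,0,-0.055,0,1],[0,0,-0.055,0,1],[0,0,-0.055,0,1]]'; python3 -c "
from h import *
b=snap('scene','s9.png'); cv2.imwrite('pics/z9.png',cv2.resize(cv2.imread('pics/s9.png')[180:300,320:480],(640,480)))"
```

```text
clock: 9.93
eef_pos: [0.5515, 0.1705, 0.1382]
tool_rot: [-0.039, 0.999, -0.0, -0.001]
ft_force: [0.2, 0.4, 0.1]
grip_width: -0.0001
```

View pics/z9.png

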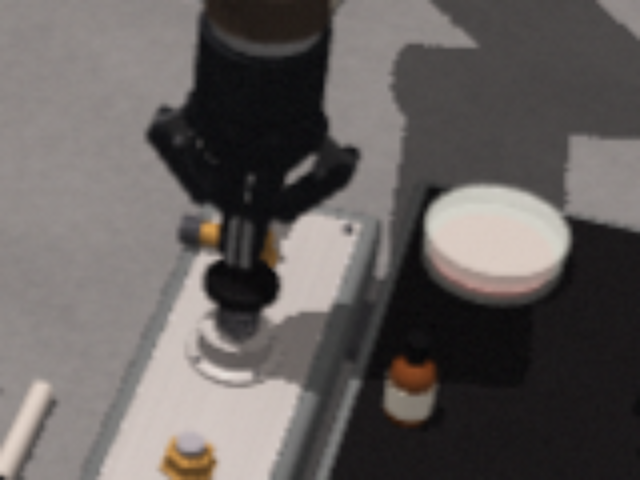

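```bash
python3 -m inch '[[0,0,0.03,0,1],[0,0,0.049,0,1],[0,0,0.049,0,1],[0,0,0.049,0,1]]'; python3 -m inch '[[0,0,-0.03,0,1],[0,0,-0.049,0,1],[0,0,-0.049,0,1],[0,0,-0.049,0,1],[0,0,-0.049,0,1]]';  python3 -c "
from h import *
b=snap('scene','s10.png'); cv2.imwrite('pics/z10.png',cv2.resize(cv2.imread('pics/s10.png')[180:300,320:480],(640,480)))"
```

```text
clock: 10.48
eef_pos: [0.5548, 0.1715, 0.1015]
tool_rot: [-0.039, 0.999, 0.002, 0.006]
ft_force: [-16.5, -5.0, 55.5]
grip_width: 0.0003
clock: 11.1
eef_pos: [0.5511, 0.1704, 0.1374]
tool_rot: [-0.039, 0.999, -0.0, -0.002]
ft_force: [-0.5, -0.7, 0.2]
grip_width: 0.0004
```

View pics/z10.png

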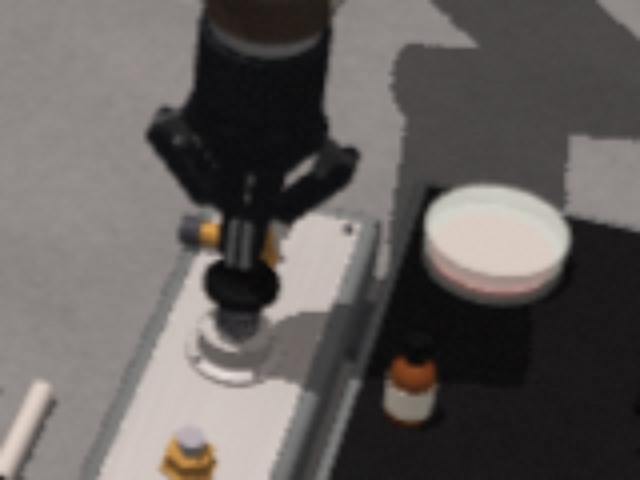

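```bash
python3 -m inch '[[0,0,0.03,0,1],[0,0,0.048,0,1],[0,0,0.048,0,1],[0,0,0.048,0,1],[0,0,0.02,0,1],[0,0,0,0,1],[0,0,0,0,1],[0,0,0,0,1],[0,0,0,0,1]]'; python3 -m inch '[[0,0,0.03,0,1],[0,0,0.048,0,1],[0,0,0.048,0,1],[0,0,0.048,0,1],[0,0,0.02,0,1],[0,0,0,0,1],[0,0,0,0,1],[0,0,0,0,1],[0,0,0,0,1]]'; python3 -c "
from h import *
b=snap('scene','s11.png'); 
cv2.imwrite('pics/z11.png',np.hstack([cv2.resize(cv2.imread(f'pics/{s}.png')[240:320,330:410],(260,260),interpolation=2) for s in('s7','s10','s11')]))"
```

```text
clock: 12.28
eef_pos: [0.5512, 0.1704, 0.1375]
tool_rot: [-0.039, 0.999, -0.0, -0.002]
ft_force: [-0.6, 0.1, -0.6]
grip_width: -0.0
clock: 13.4
eef_pos: [0.5511, 0.1704, 0.1374]
tool_rot: [-0.039, 0.999, -0.0, -0.002]
ft_force: [-0.8, -0.9, 0.5]
grip_width: -0.0
```

View pics/z11.png

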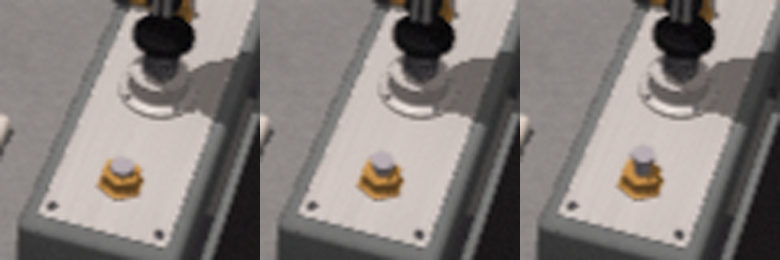

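The pin is visibly rising (head moved up from row 162 to about 150 in the crop). Four more strokes.

```bash
python3 -m inch '[[0,0,0.03,0,1],[0,0,0.048,0,1],[0,0,0.048,0,1],[0,0,0.048,0,1],[0,0,0.02,0,1],[0,0,0,0,1],[0,0,0,0,1],[0,0,0,0,1],[0,0,0,0,1]]'; python3 -m inch '[[0,0,0.03,0,1],[0,0,0.048,0,1],[0,0,0.048,0,1],[0,0,0.048,0,1],[0,0,0.02,0,1],[0,0,0,0,1],[0,0,0,0,1],[0,0,0,0,1],[0,0,0,0,1]]'; python3 -c "
from h import *
snap('scene','s12.png')"
python3 -m inch '[[0,0,0.03,0,1],[0,0,0.048,0,1],[0,0,0.048,0,1],[0,0,0.048,0,1],[0,0,0.02,0,1],[0,0,0,0,1],[0,0,0,0,1],[0,0,0,0,1],[0,0,0,0,1]]'; python3 -m inch '[[0,0,0.03,0,1],[0,0,0.048,0,1],[0,0,0.048,0,1],[0,0,0.048,0,1],[0,0,0.02,0,1],[0,0,0,0,1],[0,0,0,0,1],[0,0,0,0,1],[0,0,0,0,1]]'; python3 -c "
from h import *
b=snap('scene','s13.png'); 
cv2.imwrite('pics/z13.png',np.hstack([cv2.resize(cv2.imread(f'pics/{s}.png')[240:320,330:410],(260,260),interpolation=2) for s in('s11','s12','s13')]))"
```

```text
clock: 14.58
eef_pos: [0.5512, 0.1704, 0.1375]
tool_rot: [-0.039, 0.999, -0.0, -0.002]
ft_force: [-0.7, 0.1, -0.0]
grip_width: 0.0003
clock: 15.7
eef_pos: [0.5511, 0.1703, 0.1374]
tool_rot: [-0.039, 0.999, -0.0, -0.002]
ft_force: [0.2, 0.6, 0.1]
grip_width: 0.0
clock: 16.88
eef_pos: [0.5511, 0.1704, 0.1375]
tool_rot: [-0.039, 0.999, -0.0, -0.002]
ft_force: [0.4, 0.4, 0.3]
grip_width: -0.0003
clock: 18.0
eef_pos: [0.5511, 0.1704, 0.1374]
tool_rot: [-0.039, 0.999, -0.0, -0.002]
ft_force: [-0.6, -0.7, -0.1]
grip_width: 0.0001
```

View pics/z13.png

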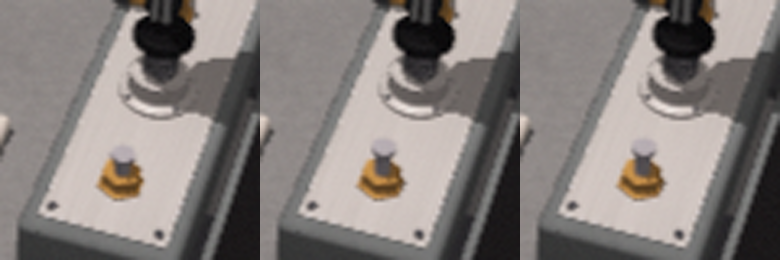

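```bash
python3 -m inch '[[0,0,0.03,0,1],[0,0,0.048,0,1],[0,0,0.048,0,1],[0,0,0.048,0,1],[0,0,0.02,0,1],[0,0,0,0,1],[0,0,0,0,1],[0,0,0,0,1],[0,0,0,0,1]]'; python3 -m inch '[[0,0,-0.03,0,1],[0,0,-0.08,0,1],[0.06,-0.06,-0.14,0,1],[0.1,-0.09,-0.17,0,1],[0.1,-0.09,-0.17,0,1],[0.1,-0.09,-0.17,0,1],[0.1,-0.09,-0.17,0,1],[0.1,-0.09,-0.17,0,1]]'; python3 -c "
from h import *
o=bot.get_obs();print(o['eef_pos'],o['ft_force'])
b=snap('scene','s14.png');t=snap('top','t14.png');w=snap('wrist','w14.png')
a=[cv2.imread(f'pics/{s}.png') for s in('s13','s14','t14','w14')]
for n,z in (('pin_top',.0995),('plunger_top',.127)):
  d=bot.spot_point('scene',n); print(n,[(np.array(q['point'])*[640,480],q['score']) for q in d][:2], proj('scene',[.6561,.179,.0995]),proj('scene',[.551,.171,.127]))
cv2.imwrite('pics/z14.png',np.vstack([np.hstack([cv2.resize(x[240:320,330:410],(400,300),interpolation=2) for x in a[:2]]),np.hstack([cv2.resize(a[1][180:420,320:640],(400,300)),cv2.resize(a[2][150:390,200:520],(400,300))])]))"
```

```text
clock: 19.18
eef_pos: [0.5511, 0.1704, 0.1375]
tool_rot: [-0.039, 0.999, -0.0, -0.002]
ft_force: [-0.3, -0.6, 0.6]
grip_width: -0.0001
clock: 20.18
eef_pos: [0.4595, 0.0738, 0.3077]
tool_rot: [-0.039, 0.999, -0.0, -0.001]
ft_force: [0.2, 0.4, -0.1]
grip_width: 0.0003
[0.45948156 0.07375489 0.30768504] [ 0.17911785  0.40139229 -0.12397764]
pin_top [(array([365.824, 283.824]), 0.43)] [367.62363634 284.17299101] [380.0230181  247.78447392]
plunger_top [(array([380.48 , 247.392]), 0.6)] [367.62363634 284.17299101] [380.0230181  247.78447392]
```

View pics/z14.png

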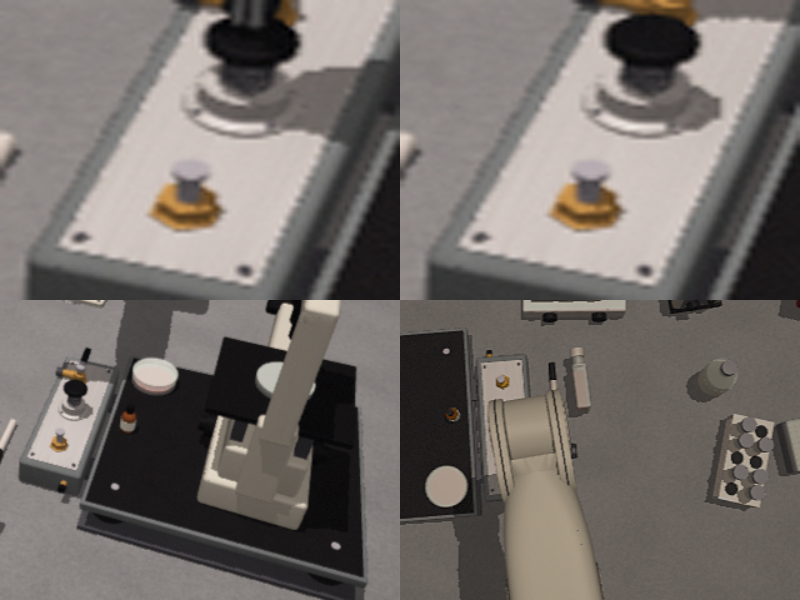

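View pics/w14.png

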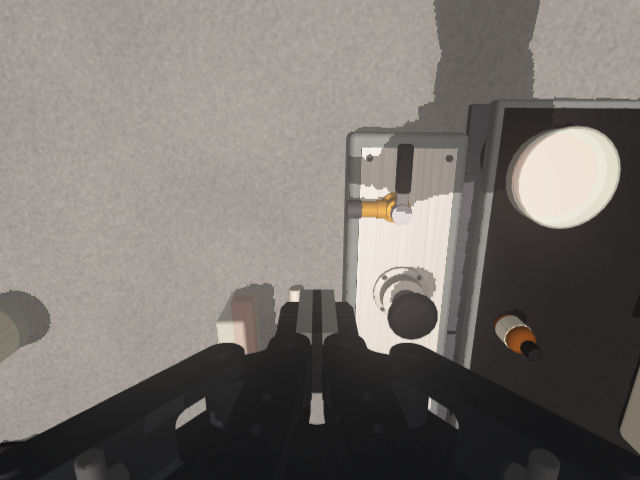

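The last pictures agree. The lever lies along the console's -x at wrist pixels (404,150)-(400,213), the plunger is up, and the pin is fully out: its head is at scene row 283.8, against 284.2 predicted. The bystanders stand where they were.

```bash
python3 -c "
from h import *
print(bot.job_done())"
```

```text
the job is handed in; nothing more can be done
None
```

I pushed the vent lever round to its stop, then pressed the plunger fully down and let it up nine times, until the pin was out. The job was handed in at about 20 s, with the plunger up and the arm clear of everything.

- **Vent:** the force rose to about 14 N when the lever reached its stop. The wrist camera then put it within about 0.5° of the console's -x direction, so I take it as shut.
- **Plunger:** I checked the bottom of the first two strokes, where it stopped at a height of 0.1015 m (fully down is 0.102 m). The other seven used almost the same command, about 1 mm shallower than the second stroke. I did not read the force at the bottom of those.
- **Wrist force:** the highest vertical reading was 66 N, about 69 N in all, on the first stroke, which I pressed deeper than needed to find the stop. The limit is 120 N.
- **Pin:** it stopped rising by the seventh or eighth stroke. Its head appeared at image row 283.8, against 284.2 predicted for fully out. The detector's score for the pin was low (0.43), but the pictures agree with it.
- **Bystanders:** nothing looked shifted in the final views, and the force readings showed no unexpected contact.

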